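Hang the slide cabinet's lift-off door

TASK

Lift the loose blue door out of its stand, lower both of its hinge knuckles gently onto the two brass hinge pins of the slide drying cabinet until it sits fully home with the door standing well open, let go of it, then swing it shut against the gasket. The hinge strip with the pins is shifted sideways by an unknown amount, so feel for the pins: never force, ram or drop the door, and leave the microscope and other things where they are.

Things in the scene. Friction and masses are not known exactly. Their poses are not given: they have to be found in the camera images.
- door_center (a point): Loose door, blue frame with clear pane, 150 wide (x) x 10 thick (y) x 130 high (z), 0.25-0.4 kg. x points in its plane to the hinge edge, y out of the outer face, z up. Point: half-way up (65 mm below the top edge), on the line through the balance point; panel spans x -80 to +70. A black round knob, 20 mm wide, stands 22 mm out of the outer face at x -68, z -5. Starts upright in the stand.
- door_grip (a point): Point in the door's solid top rail (32 mm high, 10 mm thick), 15 mm below the top edge, right above door_center; same axes. Good to pinch across the thickness from above.
- door_knuckle (a point): On the door's hinge axis, at the lower end of the lower knuckle: (85, 0, -53) mm from door_center; same axes. The two steel knuckles are vertical open tubes, 18 mm outside, 10.6 mm inside diameter, 18 mm high; the upper one starts 85 mm above the lower one.
- stand: Grey plastic parking stand, fixed: 120 (x) x 100 (y) x 12 mm base with two rails along x up to 38 mm high; the door stands in the 12 mm wide, 26 mm deep groove between them. Origin: centre of the underside.
- cabinet: White slide drying cabinet, fixed, 160 deep (x) x 260 wide (y) x 185 mm high. Origin: centre of the underside; x points from its open front (at x -80) to its back, z up. A black rubber gasket, 7 mm thick, spans y -45 to +69, z 40 to 154 round the opening. The shut door's back is 2 mm from the gasket.
- hinge_mark (a point): Nominal foot of the lower hinge pin: (-94, 100, 42) mm in the cabinet's frame, same axes. The dark strip with both pins is clamped in slots: the real line of the pins lies anywhere from -16 to +16 mm from here along y (fixed in each run, not reported), exact in x and z. Fully home, door_knuckle is on that line at this height; the door then turns freely and stays where left.
- upper_mark (a point): Nominal foot of the upper pin, 85 mm straight above hinge_mark, same axes and same sideways shift as there. Both brass pins: upright, 8 mm diameter, 20 mm long, top 1.5 mm tapering to 7 mm, each on a bracket 16 mm wide, 12 mm high. The lower knuckle cannot pass the upper pin from above: come in level from the front (-x), knuckles just above the pin tops, then lower.
- microscope: Bystander: white and black school microscope, 160 x 120 mm, 320 mm high, 2.2 kg; origin: centre of the underside.
- slide_tray: Bystander: closed white slide tray, 170 x 100 x 30 mm; origin: centre of the underside.
- stain_bottle: Bystander: amber bottle, 44 mm diameter, 90 mm high; origin: centre of the underside.
- beaker: Bystander: clear beaker, 56 mm diameter, 75 mm high; origin: centre of the underside.
Mind the look-alikes: they are no part of the job. What is shaped like the part that bears door_center but red is not meant.

How it is judged:
On the way:
1. the door hangs fully home on both pins, let go and standing at least 35 degrees open (x of door_knuckle in the frame of hinge_mark between -0.005 and 0.005 m and y of door_knuckle in the frame of hinge_mark between -0.021 and 0.021 m and z of door_knuckle in the frame of hinge_mark between -0.003 and 0.003 m and angle between door_center's own z axis and vertical below 0.06 rad and angle between the x axis of door_center and the y axis of hinge_mark, either way round above 0.6 rad and contact force between door and the fingers below 0.1 N), for 0.2 s.
At the end, for the whole second after the job is handed in: The door hangs on both pins, fully home (knuckle within 3 mm of the mark's height, within 5 mm of the mark along x and 21 mm along y, which allows for the strip's shift), upright within 3.4 degrees, shut to within 5 degrees of the cabinet's front, at rest and released (x of door_knuckle in the frame of hinge_mark between -0.005 and 0.005 m and y of door_knuckle in the frame of hinge_mark between -0.021 and 0.021 m and z of door_knuckle in the frame of hinge_mark between -0.003 and 0.003 m and angle between door_center's own z axis and vertical below 0.06 rad and angle between the x axis of door_center and the y axis of hinge_mark, either way round below 0.09 rad and y of door_center in the frame of hinge_mark below -0.05 m and linear speed of door below 0.02 m/s and contact force between door and the fingers below 0.1 N); the robot touches nothing.
It fails at once if the door presses or strikes the cabinet, its gasket or its hinge pins with more than 30 N (contact force between door and cabinet above 30 N).
It fails at once if the door is tipped by more than 30 degrees (angle between door_center's own z axis and vertical above 0.52 rad).
It fails at once if the robot presses the cabinet with more than 30 N (contact force between any of the fingers, the arm and cabinet above 30 N).
It fails at once if a bystander (microscope, slide tray, stain bottle, beaker) is moved by more than 20 mm (distance of any of microscope, slide_tray, stain_bottle, beaker from where it was at the start of the episode above 0.02 m).
It also fails if it takes over 72 s, if anything falls off the work surface, if the arm or the gripper's body presses on something with over 40 N, if the wrist force passes 120 N, or if a joint passes its speed limit or range.

ROBOT

A 7-joint arm with a two-finger parallel gripper is mounted at the origin on the work surface. World frame = base frame: x ahead of the robot, y to its left, z up, the work surface at z = 0. Lengths are in m, angles in rad, forces in N, time in s.
With the tool pointing down it reaches from about 0.425 to 0.875 m from the base axis. Payload 8.4 kg.
Tool frame: the origin (TCP) lies on the front face of the gripper's body, between the roots of the fingers; the fingertips stand 70 mm ahead of it and the grasp point (between the pads) lies 51 mm ahead of it; z points along the fingers, y is the direction in which the jaws open and shut (so a half turn about z gives the same grasp; the last joint's range is limited). The gripper opens to 87 mm and grips with 3 to 60 N. Pads are 19 mm wide; open, the fingers measure 117 mm over their backs; the gripper's body (75 mm by 190 mm) begins 51 mm behind the grasp point.
Start: joints at [1.146, 0.333, 0.04, 1.465, -0.013, 1.343, -0.059], TCP at [0.208, -0.616, 0.292] pointing down, gripper open.
Joint ranges: [-2.58, 2.58], [-0.38, 2.09], [-1.3, 1.39], [0.25, 2.4], [-1.5, 4.64], [0.08, 2.09], [-2.65, 2.65]. Speed limits (rad/s): [2.22, 2.22, 2.79, 2.79, 3.14, 3.14, 3.14].

INTERFACE

Orientations are given as a unit quaternion [x, y, z, w].
In Python, from bench import arm, effector, read_camera gives the robot as it stands. Calls block until the motion is done:
- arm.reach(position, orientation): joint-space move of the TCP to a pose.
- arm.move_linear(position, rot=None, v=0.15): straight line of the TCP; rot=None keeps the orientation; v is the mean speed in m/s.
- arm.goto_joints(angles): joint-space move.
- effector.set_gripper(opening, strength=None): opening from 0.0 (shut) to 1.0 (fully open); strength is the grip in N (None keeps the last); returns when the fingers have stopped.
- arm.dwell(seconds).
- arm.inverse_kinematics(position, orientation): joint angles nearest the present ones, or None.
- arm.sense(): the state.
- read_camera(name): name is "side" or "top" or "wrist"; returns a dict with "frame" (384x512x3 uint8, red, green, blue), "camera_matrix" (3x3 intrinsics, pixels), "pose" (4x4, takes a point from camera to world coordinates). Camera axes: x right, y down, z forward; pixel columns grow to the right and rows downward; lengths in m; the calibration is good to about 2 mm. A picture is of the moment at which its call begins. There is no depth.
A pose or a line that the arm cannot do raises arm.PlanningError and nothing moves.
- arm.job_done(): hands the job in, once; it reports no verdict.
The state is a dict: "time": time; "joint_positions": joint angles; "qvel": joint speeds; "tau": joint torques, N m; "position": TCP position; "tool_rot": TCP orientation; "force": force on the tool from outside, world axes, zero at the start; "moment": the same for the moment, N m; "width": opening from 0.0 (shut) to 1.0 (fully open).
Only numpy, scipy, OpenCV 4.12 (cv2) and the standard library are available. Lean on these libraries where they do the work, as an engineer would, in place of code of your own. Each camera call takes 0.05 s, during which the arm holds its last target.

## Working session

There is one attempt and no reset: what is moved stays moved. The work goes in short steps, each a Python script; the robot and the scene stay as the last script left them, time stands still between calls to the robot, and variables do not carry over. Pictures are saved under pics/ and viewed, and the job is handed in when it is done.

```bash
ls; mkdir -p pics; python3 - <<'E'
from bench import arm, effector, read_camera
import cv2,json,numpy as np
for n in ["side","top","wrist"]:
    c=read_camera(n); cv2.imwrite(f"pics/{n}0.png",c["frame"][:,:,::-1]); print(n,c["camera_matrix"].tolist(),np.round(c["pose"],4).tolist())
    np.savez(f"cam_{n}.npz",**c)
print(arm.sense())
E
```

```text
pics
side [[365.6474438286936, 0.0, 249.90554297777615], [0.0, 365.6474438286936, 188.6139531712244], [0.0, 0.0, 1.0]] [[-0.9838, 0.1081, -0.1433, 0.703], [0.1792, 0.5432, -0.8202, 0.9249], [-0.0108, -0.8326, -0.5538, 0.7163], [0.0, 0.0, 0.0, 1.0]]
top [[404.03298827393087, 0.0, 242.33534409939853], [0.0, 404.03298827393087, 188.85914980921626], [0.0, 0.0, 1.0]] [[0.0027, -0.9821, 0.1884, 0.2807], [-1.0, -0.0011, 0.0087, 0.0214], [-0.0083, -0.1884, -0.9821, 1.4269], [0.0, 0.0, 0.0, 1.0]]
wrist [[290.57613635656224, 0.0, 251.94702167623194], [0.0, 290.57613635656224, 190.6011393533875], [0.0, 0.0, 1.0]] [[0.3208, -0.9187, -0.2304, 0.2709], [-0.9471, -0.3117, -0.0762, -0.5946], [-0.0018, 0.2427, -0.9701, 0.3838], [0.0, 0.0, 0.0, 1.0]]
{'time': 0.15, 'joint_positions': array([ 1.14580803,  0.33376467,  0.03986993,  1.46606561, -0.01342352,
        1.34328568, -0.05848171]), 'qvel': array([ 0.00041082, -0.00167965,  0.00014803, -0.00461416,  0.00151126,
       -0.00055477, -0.00060891]), 'tau': array([ 2.39805486e-03, -6.56846309e+01,  1.33668020e+00, -4.04100108e+01,
       -5.98144485e-02,  4.19493159e-02,  8.12544204e-05]), 'position': array([ 0.20794211, -0.61555117,  0.29155431]), 'tool_rot': array([ 9.86761694e-01,  1.62175720e-01, -1.30547417e-04, -6.15076704e-04]), 'force': array([ 0.59668042,  0.01065419, -0.16601853]), 'moment': array([0.00795191, 0.00503002, 0.0227721 ]), 'width': 1.0043215071070997}
```

View pics/top0.png

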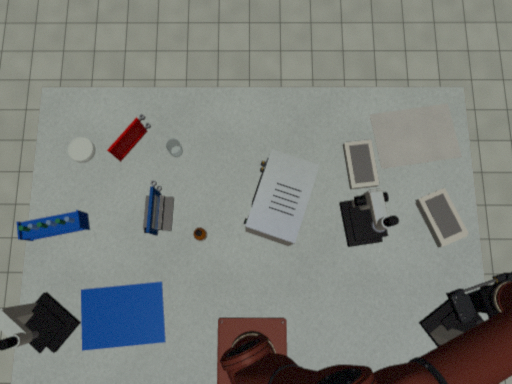

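View pics/side0.png

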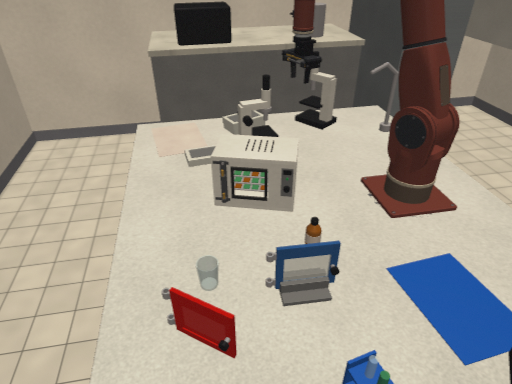

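View pics/wrist0.png

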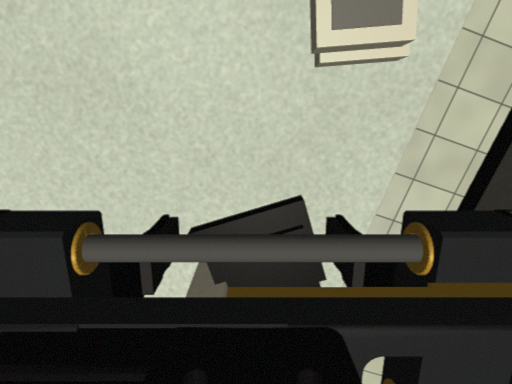

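The blue door in the stand is at top (157,210) and side (307,268). The red look-alike lies at top (128,138) and side (203,320), and it is neither blue nor in the stand. I'll enlarge crops to confirm.

```bash
cat > h.py <<'E'
import numpy as np, cv2
from bench import arm, effector, read_camera
from scipy.spatial.transform import Rotation as R
def load(n): return dict(np.load(f"cam_{n}.npz"))
def ray(c,uv):
    K=c["camera_matrix"];T=c["pose"]
    d=T[:3,:3]@np.linalg.solve(K,[uv[0],uv[1],1]);return T[:3,3],d
def atz(c,uv,z):
    o,d=ray(c,uv);return o+d*(z-o[2])/d[2]
def tri(cs,uvs):
    A=np.zeros((3,3));b=np.zeros(3)
    for c,uv in zip(cs,uvs):
        o,d=ray(c,uv);d=d/np.linalg.norm(d);P=np.eye(3)-np.outer(d,d);A+=P;b+=P@o
    p=np.linalg.solve(A,b)
    return p,[float(np.linalg.norm(np.cross(p-ray(c,uv)[0],ray(c,uv)[1]/np.linalg.norm(ray(c,uv)[1])))) for c,uv in zip(cs,uvs)]
def proj(c,p):
    T=c["pose"];q=T[:3,:3].T@(np.asarray(p)-T[:3,3]);q=c["camera_matrix"]@q;return q[:2]/q[2]
def crop(c,x0,y0,x1,y1,s,name,pts=[],grid=True):
    im=cv2.resize(c["frame"][y0:y1,x0:x1,::-1],None,fx=s,fy=s,interpolation=cv2.INTER_CUBIC)
    for p in pts:
        u=proj(c,p);cv2.drawMarker(im,(int((u[0]-x0+.5)*s),int((u[1]-y0+.5)*s)),(0,255,255),cv2.MARKER_CROSS,9,1)
    if grid:
      for x in range(-(-x0//10)*10,x1,10):
        cv2.putText(im,str(x),(int((x-x0+.5)*s),8),0,.3,(0,0,255),1);cv2.line(im,(int((x-x0+.5)*s),10),(int((x-x0+.5)*s),16),(0,0,255),1)
      for y in range(-(-y0//10)*10,y1,10):
        cv2.putText(im,str(y),(0,int((y-y0+.5)*s)),0,.3,(0,0,255),1);cv2.line(im,(20,int((y-y0+.5)*s)),(26,int((y-y0+.5)*s)),(0,0,255),1)
    cv2.imwrite(f"pics/{name}.png",im)
def snap(n):
    c=read_camera(n);np.savez(f"cam_{n}.npz",**c);return c
E
python3 - <<'E'
from h import *
s=load("side");t=load("top")
crop(s,255,210,350,310,8,"s_door");crop(t,135,170,185,245,8,"t_door")
crop(s,200,125,310,215,7,"s_cab");crop(t,235,140,330,250,5,"t_cab")
E
```

```text
(no output)
```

View pics/s_door.png

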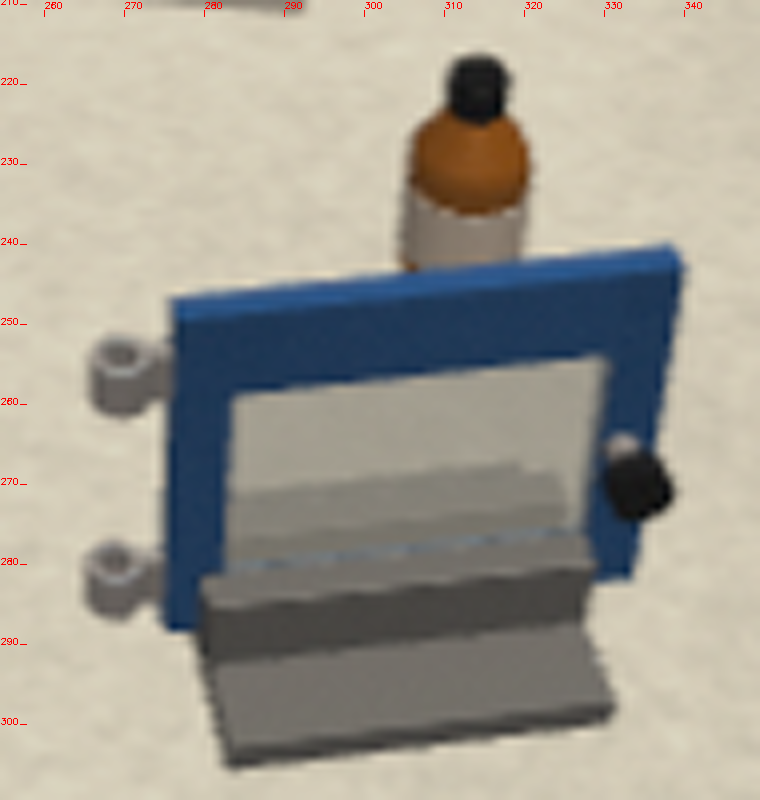

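View pics/t_door.png

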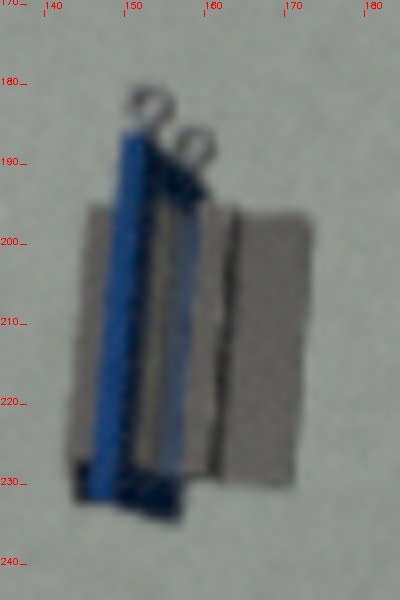

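View pics/s_cab.png

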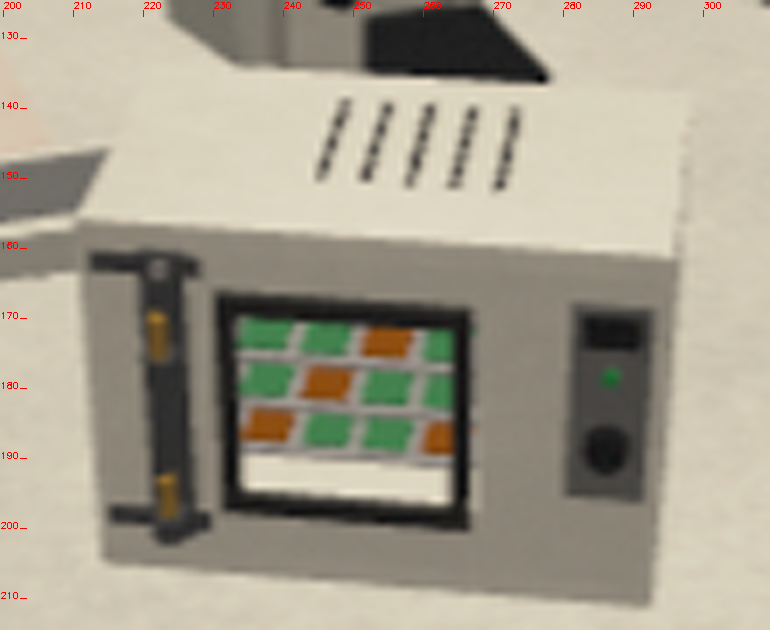

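View pics/t_cab.png

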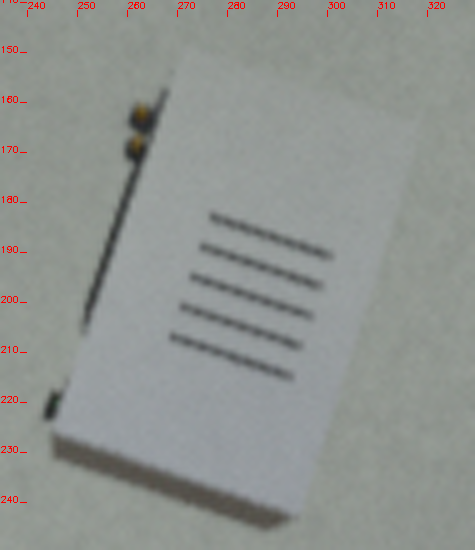

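The crop confirms it: a blue frame with a clear pane, black knob, steel knuckles on the left, standing in the grey stand. Next I fit the door, the cabinet and the strip shift from these pixels.

```bash
cat > fit.py <<'E'
from h import *
from scipy.optimize import least_squares
s=load("side");t=load("top")
def W(p,q): # p: x,y,yaw,z
    q=np.asarray(q)/1000;c,sn=np.cos(p[2]),np.sin(p[2]);return np.array([p[0]+c*q[0]-sn*q[1],p[1]+sn*q[0]+c*q[1],p[3]+q[2]])
cab=[(s,(-80,130,185),(210.2,155.6)),(s,(-80,-130,185),(296.4,161.6)),(s,(-80,130,0),(214.1,204.5)),(s,(-80,-130,0),(292.6,211)),(s,(80,-130,185),(298.4,137.6)),
(s,(-87,69,154),(230.2,165.9)),(s,(-87,-45,154),(266.9,168.5)),(s,(-87,-45,40),(266.6,200.2)),(s,(-87,69,40),(231.2,197.4)),
(t,(-80,-130,185),(244.9,225.9)),(t,(80,-130,185),(293.1,242.9)),(t,(80,130,185),(318.1,162.5)),(t,(-80,130,185),(270.1,149.5))]
pins=[(s,(-94,100,147),(221.8,169.1)),(s,(-94,100,127),(222.2,175.9)),(s,(-94,100,62),(223.2,192.2)),(s,(-94,100,42),(223.8,198.4)),(t,(-94,100,147),(262.9,162.9)),(t,(-94,100,62),(261.9,169.1))]
def f(p):
    r=[proj(c,W([p[0],p[1],p[2],0],q))-u for c,q,u in cab]
    r+=[proj(c,W([p[0],p[1],p[2],0],np.add(q,(0,1000*p[3],0))))-u for c,q,u in pins]
    return np.array(r).ravel()
rc=least_squares(f,[.5,-.1,-1.8,0],loss="soft_l1")
print("cab",rc.x,np.round(f(rc.x).reshape(-1,2),1).tolist())
dr=[(s,(-80,5,65),(339.75,242.25)),(s,(70,5,65),(276,249.5)),(s,(70,-5,65),(276,246.75)),(s,(-80,-5,65),(338.9,240.1)),(s,(70,5,-65),(275.1,288.25)),(s,(-80,5,-65),(333.25,281.75)),
(s,(85,0,50),(269.75,253.25)),(s,(85,0,-35),(269,279.25)),(s,(-68,27,-5),(334.25,270.5)),
(t,(70,5,65),(149.75,186)),(t,(70,-5,65),(153,186.75)),(t,(-80,5,65),(145.5,232)),(t,(-80,-5,65),(149,232.25)),(t,(85,0,50),(153.25,183.25)),(t,(85,0,-35),(158.9,188.5))]
g=lambda p:np.array([proj(c,W(p,q))-u for c,q,u in dr]).ravel()
rd=least_squares(g,[.55,.3,0,.077],loss="soft_l1")
print("door",rd.x,np.round(g(rd.x).reshape(-1,2),1).tolist())
E
python3 fit.py
```

```text
cab [ 0.50249446 -0.09455996 -1.89863761 -0.00806722] [[0.2, 0.5], [0.1, -0.1], [0.2, 0.8], [0.5, 0.6], [0.1, 0.3], [-0.1, 1.5], [0.4, 1.4], [0.2, 0.6], [0.3, 0.6], [0.4, -0.7], [1.8, -0.8], [1.6, 1.3], [1.5, -1.4], [0.5, 1.0], [0.5, -0.3], [0.6, 0.9], [0.3, -0.2], [0.3, -2.1], [0.2, -2.1]]
door [ 0.46893643  0.32919796 -0.03843416  0.07733542] [[0.9, 0.3], [0.9, -0.1], [0.0, -0.3], [0.3, -0.4], [0.2, 0.3], [0.8, -0.2], [0.1, 0.2], [0.2, 0.0], [1.0, 1.1], [0.7, -0.9], [0.5, -1.5], [1.0, -0.6], [0.6, -0.8], [0.1, -1.6], [-0.1, -1.9]]
```

```bash
cat >> h.py <<'E'
def tq(yaw):
    c,s=np.cos(yaw),np.sin(yaw)
    return R.from_matrix(np.array([[c,s,0],[s,-c,0],[0,0,-1.]])).as_quat()
E
python3 - <<'E'
from h import *
d=np.array([.469,.3292]);
for nm,p,y in [("up0",(0.208,-.616,.45),.326),("mid",(0.6,-.05,.46),-.038),("above",(*d,.45),-.038),("pick",(*d,.178),-.038),("lift",(*d,.33),-.038)]:
    q=arm.inverse_kinematics(p,tq(y)); print(nm,None if q is None else np.round(q,2))
pin=np.array([.620,-.035])
for op in (40,50,60,70,80,90):
    y=-.328-np.radians(op); c=pin-.085*np.array([np.cos(y),np.sin(y)])
    for z in (.196,.30):
        q=arm.inverse_kinematics((*c,z),tq(y)); print(op,z,None if q is None else np.round(q,2))
t=load("top");print(atz(t,(200,234),.09),atz(t,(175,147),.075),atz(t,(378,197),.3))
E
```

```text
up0 [ 1.14  0.31  0.05  1.18 -0.02  1.65 -0.06]
mid [ 0.44  0.25 -0.55  1.26  0.13  1.66 -1.69]
above [ 0.13  0.27 -1.03  1.34  0.24  1.65 -2.47]
pick [ 0.16  0.47 -1.06  1.75  0.44  1.18 -2.64]
lift [-1.06  0.16  0.42  1.62 -0.07  1.38 -2.24]
40 0.196 [-1.08  0.51  1.22  1.81 -0.52  1.2  -2.29]
40 0.3 [-1.11  0.36  1.23  1.68 -0.34  1.35 -2.43]
50 0.196 [-1.06  0.55  1.22  1.77 -0.55  1.22 -2.45]
50 0.3 [-1.09  0.4   1.22  1.64 -0.39  1.37 -2.58]
60 0.196 [-1.04  0.59  1.22  1.74 -0.59  1.24 -2.62]
60 0.3 [-1.11  0.56  1.38  1.61 -0.56  1.43 -2.63]
70 0.196 [ 0.65  0.58 -1.1   1.62  0.54  1.28  2.62]
70 0.3 [ 0.72  0.55 -1.24  1.49  0.52  1.47  2.64]
80 0.196 [ 0.64  0.62 -1.1   1.58  0.56  1.3   2.45]
80 0.3 [ 0.63  0.51 -1.1   1.45  0.46  1.45  2.52]
90 0.196 [ 0.62  0.65 -1.1   1.54  0.59  1.32  2.27]
90 0.3 [ 0.61  0.55 -1.1   1.41  0.48  1.47  2.34]
[0.38523892 0.17257454 0.09      ] [0.68814334 0.26817246 0.075     ] [ 0.4739079 -0.3514587  0.3      ]
```

```bash
python3 - <<'E'
from h import *
d=np.array([.469,.3292]);
for nm,p,y in [("above",(*d,.35),-.038+np.pi),("pick",(*d,.178),-.038+np.pi)]:
    q=arm.inverse_kinematics(p,tq(y)); print(nm,None if q is None else np.round(q,2))
pin=np.array([.620,-.035])
for op in (50,60,70):
    y=-.328-np.radians(op); c=pin-.085*np.array([np.cos(y),np.sin(y)])
    for z in (.196,.30):
        q=arm.inverse_kinematics((*c,z),tq(y+np.pi)); print(op,z,None if q is None else np.round(q,2))
y=1.767; u=np.array([np.cos(y),np.sin(y)]); look=pin-.025*u
q=arm.inverse_kinematics((*look,.33),tq(y));print("look",np.round(q,2))
arm.move_linear([.208,-.616,.46],v=.3)
arm.reach([.6,-.05,.46],tq(y)); arm.reach([*look,.33],tq(y))
c=snap("wrist");np.savez("cam_look1.npz",**c);cv2.imwrite("pics/look1.png",c["frame"][:,:,::-1]);print(arm.sense()["time"],arm.sense()["position"])
E
```

```text
above [ 0.07  0.26 -0.92  1.53  0.21  1.45  0.68]
pick [ 0.09  0.43 -0.96  1.76  0.38  1.16  0.55]
50 0.196 [ 0.45  0.37 -0.73  1.7   0.27  1.17  0.01]
50 0.3 [ 0.45  0.29 -0.73  1.57  0.2   1.36  0.07]
60 0.196 [ 0.42  0.4  -0.72  1.67  0.28  1.18 -0.17]
60 0.3 [ 0.43  0.32 -0.73  1.54  0.22  1.37 -0.12]
70 0.196 [ 0.4   0.43 -0.7   1.63  0.29  1.19 -0.35]
70 0.3 [ 0.41  0.35 -0.72  1.5   0.23  1.38 -0.3 ]
look [ 0.5   0.33 -0.62  1.44  0.19  1.43  0.08]
3.9417 [ 0.62553128 -0.05940929  0.33252404]
```

View pics/look1.png

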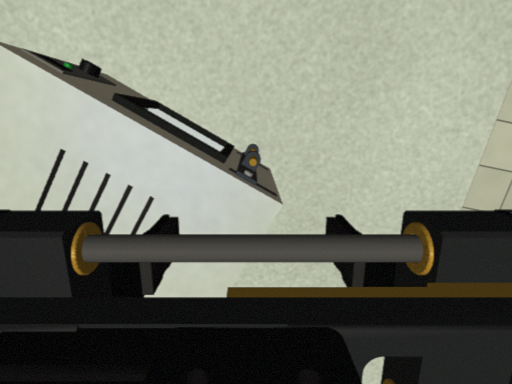

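```bash
python3 - <<'E'
from h import *
c=load("look1")
crop(c,205,115,305,215,8,"look1z")
E
```

```text
(no output)
```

View pics/look1z.png

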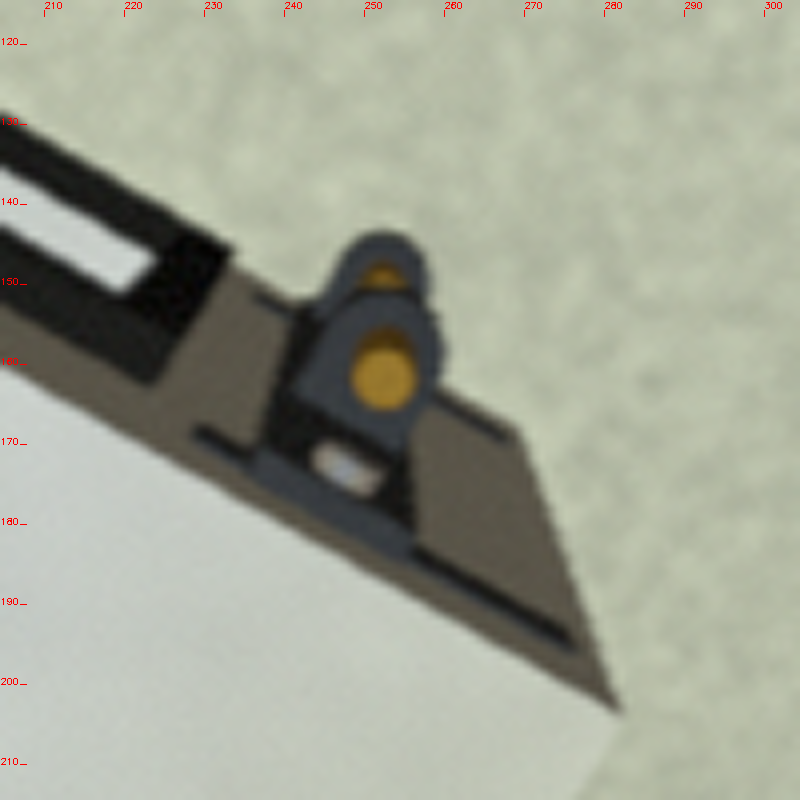

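```bash
python3 - <<'E'
from h import *
c=load("look1")
p=atz(c,(252.6,161.5),.147);k=atz(c,(282,203.4),.185);e=atz(c,(204.5,161),.185);f=atz(c,(0.,43),.185)
print(p,k,e,f)
for a in(e,f): print(np.arctan2(*(k-a)[1::-1]), np.linalg.norm(k-a))
yaw=np.arctan2(*(k-f)[1::-1]);yc=np.array([np.cos(yaw),np.sin(yaw)]);xc=np.array([yc[1],-yc[0]])
d=(p-k)[:2];print("pin rel corner: x",d@xc,"(exp -.014) y",d@yc,"(-.03+shift)")
cam=c["pose"];s=arm.sense();T=R.from_quat(s["tool_rot"]).as_matrix();print(T.T@(cam[:3,3]-s["position"]))
E
```

```text
[ 0.62145555 -0.03451775  0.147     ] [ 0.65200058 -0.05956116  0.185     ] [ 0.58123969 -0.03644391  0.185     ] [0.41675667 0.02161975 0.185     ]
-0.3157643637816687 0.07444132000568007
-0.33229622065610676 0.24885745895108913
pin rel corner: x -0.01370919841711672 (exp -.014) y -0.03704360590416947 (-.03+shift)
[ 0.06549295  0.00024339 -0.09116533]
```

```bash
python3 - <<'E'
from h import *
y=-.038; dx=np.array([np.cos(y),np.sin(y)]); k=np.array([.469,.3292])+.085*dx
print(k)
look=k+.03*dx
arm.reach([*look,.40],tq(y+np.pi)); arm.move_linear([*look,.31],v=.2); arm.dwell(.2)
c=snap("wrist");np.savez("cam_look2.npz",**c);cv2.imwrite("pics/look2.png",c["frame"][:,:,::-1]);print(arm.sense()["time"],arm.sense()["position"])
crop(c,200,90,320,205,6,"look2z")
E
```

```text
[0.55393864 0.32597078]
6.25 [0.58415028 0.32522219 0.31136041]
```

View pics/look2.png

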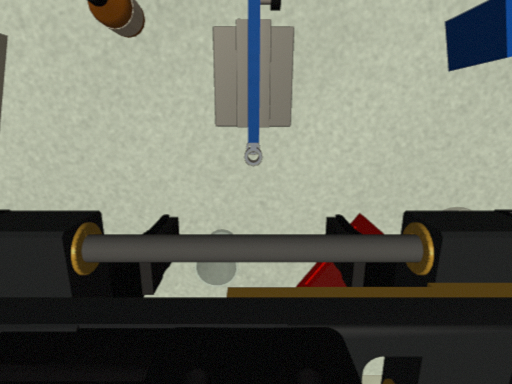

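View pics/look2z.png

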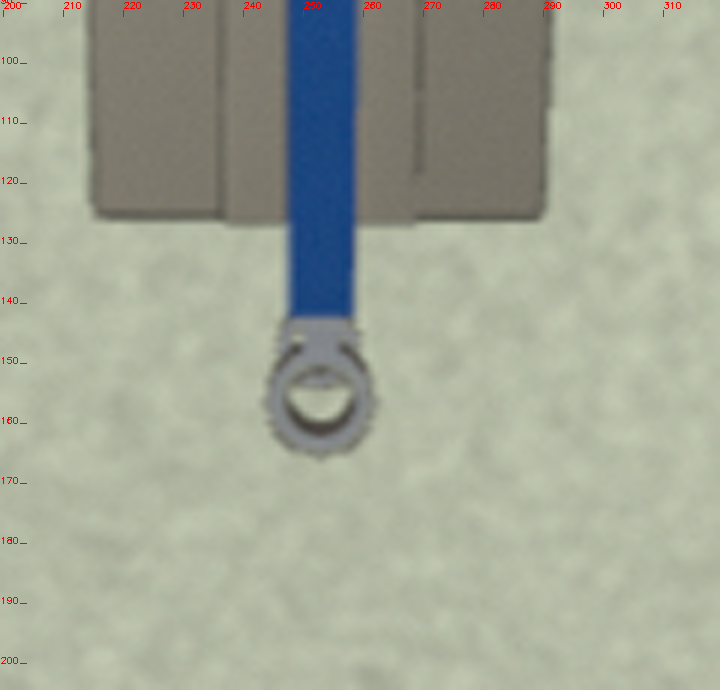

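```bash
python3 - <<'E'
from h import *
c=load("look2")
k=atz(c,(322/6+200-.5,402/6+90-.5),.1273)
# door top centreline z .1423: hinge end (70) and far
a=atz(c,(321/6+199.5,318/6+89.5),.1423); b=atz(c,(253.7,22),.1423)
print(k,a,b,np.arctan2(*(a-b)[1::-1])); y=np.arctan2(*(a-b)[1::-1])
dx=np.array([np.cos(y),np.sin(y)])
print("center from k",k[:2]-.085*dx,"from edge",a[:2]-.07*dx)
E
```

```text
[0.55490399 0.32792414 0.1273    ] [0.54045024 0.3282155  0.1423    ] [0.44392675 0.33230274 0.1423    ] -0.04231927479510795
center from k [0.46998009 0.33152021] from edge [0.47051292 0.33117696]
```

```bash
python3 - <<'E'
from h import *
y=-.041+np.pi; c=[.470,.3313]
arm.reach([*c,.27],tq(y)); arm.move_linear([*c,.178],v=.12)
s=arm.sense();print(s["position"],s["force"],s["time"])
effector.set_gripper(0.0,35)
arm.dwell(.2)
s=arm.sense();print(s["width"],s["position"],s["force"],s["moment"],s["time"])
E
```

```text
[0.47030038 0.33173457 0.17871783] [0.12376871 0.62736749 0.22655096] 7.7167
0.11115225180011608 [0.46998051 0.3312981  0.17798395] [-0.31194203  0.13783678 -0.19358525] [ 0.10142541 -0.13935198 -0.03676606] 9.1333
```

```bash
cat >> h.py <<'E'
CY=-.332
yc=np.array([np.cos(CY),np.sin(CY)]); out=np.array([-yc[1],yc[0]])
PIN=np.array([.6215,-.0345])
OP=np.radians(60); DY=CY-OP; ddx=np.array([np.cos(DY),np.sin(DY)])
def tcp(pin=PIN,o=0.,side=0.,r=.085): return pin-r*ddx+o*out+side*yc
E
python3 - <<'E'
from h import *
f0=arm.sense()["force"]
arm.move_linear([.470,.3313,.32],v=.12)
arm.dwell(.2);s=arm.sense();print(s["width"],s["position"],s["force"],s["force"]-f0,s["moment"],s["time"])
arm.reach([*tcp(o=.08),.32],tq(DY+np.pi)); arm.dwell(.2)
s=arm.sense();print(s["width"],s["position"],s["force"],s["moment"],s["time"])
for n in("side","wrist"):
    c=snap(n);cv2.imwrite(f"pics/{n}3.png",c["frame"][:,:,::-1])
E
```

```text
0.11415608763909958 [0.46987732 0.33118722 0.31948684] [ 0.29000813 -0.02115531 -1.48675281] [ 0.60195016 -0.15899209 -1.29316756] [ 0.08787594 -0.13995975 -0.01830715] 10.6667
0.11450888259594293 [0.63074187 0.12623781 0.32020837] [-0.42454801  0.43886543 -3.14607029] [ 0.01099109 -0.08955925 -0.02835759] 11.8917
```

View pics/side3.png

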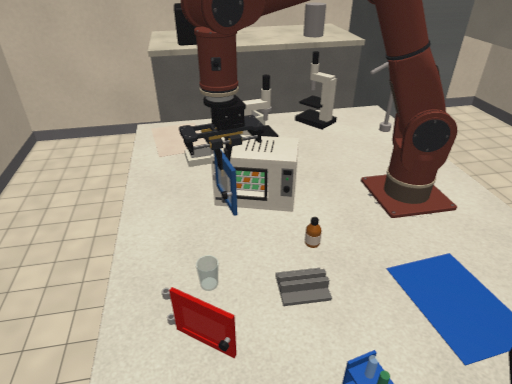

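View pics/wrist3.png

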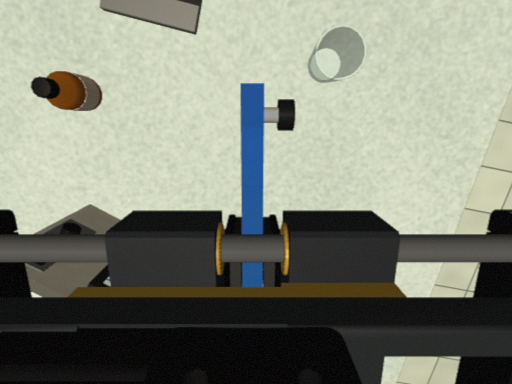

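```bash
python3 - <<'E'
from h import *
c=load("wrist");s=arm.sense();T=R.from_quat(s["tool_rot"]).as_matrix()
crop(c,215,70,315,145,8,"w3z")
for uv in((242.,83.5),(264,83.5),(242,200),(264,200)):
    p=atz(c,uv,s["position"][2]-.036);print(T.T@(p-s["position"]))
print(s["tool_rot"],T)
E
```

```text
[ 0.08011414 -0.00379103  0.03600569]
[0.0801278  0.00538359 0.036007  ]
[ 0.02963423 -0.00413472  0.03600172]
[0.0296488  0.00596484 0.03600315]
[6.35463999e-01 7.72130494e-01 7.94903498e-05 1.50509710e-05] [[-1.92371012e-01  9.81322260e-01  1.24269138e-04]
 [ 9.81322265e-01  1.92370999e-01  1.03625146e-04]
 [ 7.77838838e-05  1.41882547e-04 -9.99999987e-01]]
```

View pics/w3z.png

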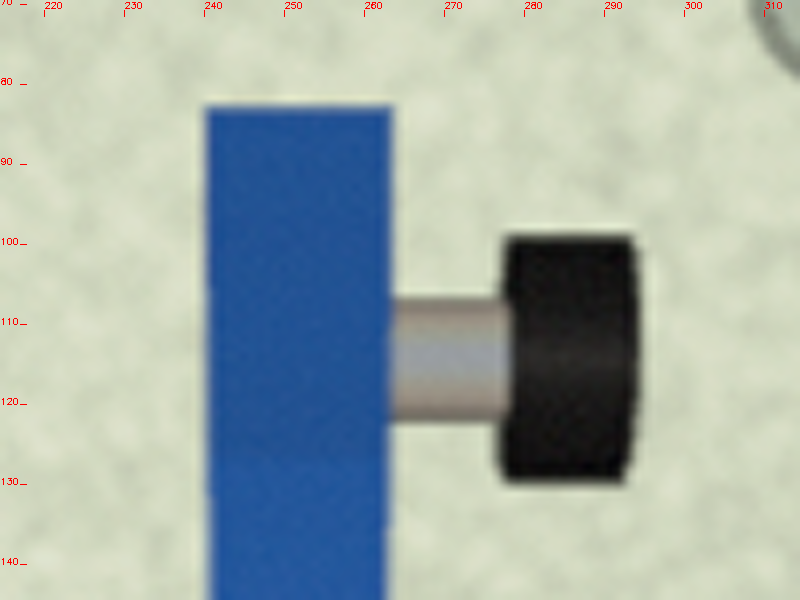

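```bash
python3 - <<'E'
from h import *
arm.move_linear([*tcp(o=.08),.223],v=.15)
arm.move_linear([*tcp(o=.03),.223],v=.08)
arm.dwell(.15);f0=arm.sense()["force"];print(f0)
for o in (.02,.01,.005,0):
    arm.move_linear([*tcp(o=o),.223],v=.05); s=arm.sense(); print(o,s["force"]-f0)
    if np.linalg.norm(s["force"]-f0)>4: break
arm.dwell(.15);s=arm.sense();print(s["position"],tcp(),s["force"],s["time"])
for n in("side","top"):
    c=snap(n);np.savez(f"cam_{n}4.npz",**c)
crop(load("side"),185,140,265,220,8,"s4");crop(load("top"),220,100,300,190,6,"t4")
E
```

```text
[ 0.34116365  0.29673689 -2.13391799]
0.02 [-0.63529588  0.63016717 -0.61078951]
0.01 [-0.2959928  -0.40093675  0.09026085]
0.005 [-0.54377575 -0.15707496 -0.6576495 ]
0 [-0.38519935  0.50400557 -1.11108603]
[0.60531626 0.04904865 0.22302347] [0.60531356 0.04894459] [ 0.10885797  0.30712599 -3.33946169] 15.0667
```

View pics/s4.png

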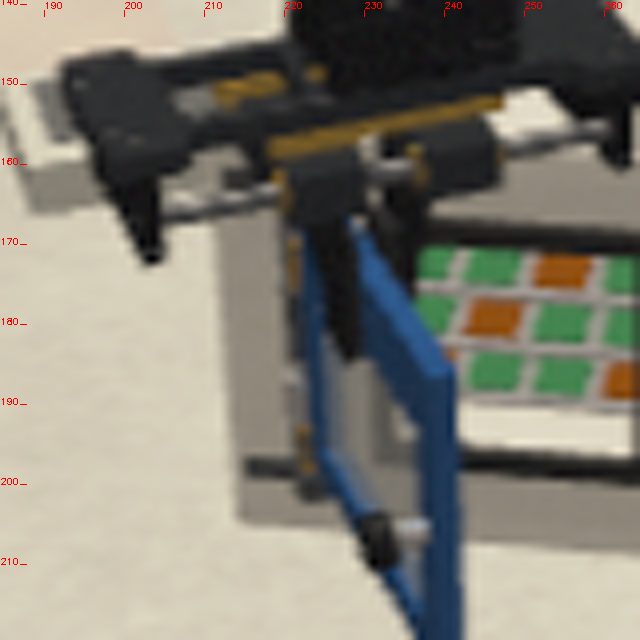

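```bash
cat >> h.py <<'E'
def avgf(n=6,dt=.02):
    F=[];M=[]
    for _ in range(n): arm.dwell(dt);s=arm.sense();F.append(s["force"]);M.append(s["moment"])
    return np.mean(F,0),np.mean(M,0)
def descend(xy,z0,z1,step,f0,lim=4,rot=None):
    z=z0
    while z>z1+1e-6:
        z=max(z-step,z1); arm.move_linear([*xy,z],rot,v=.03); s=arm.sense(); d=s["force"]-f0
        if d[2]>lim or np.linalg.norm(d[:2])>lim+1:
            f,m=avgf();d=f-f0
            if d[2]>lim-1 or np.linalg.norm(d[:2])>lim: return z,d,m
    f,m=avgf();return z,f-f0,m
E
python3 - <<'E'
from h import *
f0,m0=avgf();np.savez("f0.npz",f=f0,m=m0);print(f0,m0)
z,d,m=descend(tcp(),.223,.212,.0007,f0)
print(z,d,m-m0,arm.sense()["position"],arm.sense()["time"])
E
```

```text
[ 0.01418586 -0.15317785 -2.60114899] [-0.00220564 -0.14297444  0.02160673]
0.212 [0.13087545 0.58611113 0.20086939] [-0.02932602  0.04656535 -0.01594803] [0.60531472 0.04894579 0.21200859] 19.3667
```

```bash
python3 - <<'E'
from h import *
F=np.load("f0.npz");f0=F["f"]
for nm,v in (("+y",yc),("-y",-yc),("+out",out),("-out",-out)):
    for a in (.001,.0018,.0026,.0034):
        arm.move_linear([*(tcp()+a*v),.212],v=.03); f,m=avgf(3); d=(f-f0)[:2]@v
        if d<-3: break
    print(nm,a,d); arm.move_linear([*tcp(),.212],v=.03)
print(arm.sense()["time"])
E
```

```text
+y 0.0034 -4.997783389437671
-y 0.0026 -3.457751714439434
+out 0.0026 -4.850743847855021
-out 0.0026 -5.194720890971699
24.2833
```

The knuckle meets the pin in all four directions, so it is on the pin. I'll lower it home.

```bash
python3 - <<'E'
from h import *
F=np.load("f0.npz");f0=F["f"]
z,d,m=descend(tcp(),.212,.200,.002,f0); print(z,d)
if z<.2005:
    z,d,m=descend(tcp(),.200,.1935,.0007,f0,lim=3); print(z,d)
print(arm.sense()["position"],arm.sense()["time"])
E
```

```text
0.2 [-0.01775361  0.57938369  0.21979043]
0.19509999999999997 [-0.44503728  0.09605004  4.30896994]
[0.60547581 0.04903244 0.19544574] 27.7333
```

```bash
python3 - <<'E'
from h import *
effector.set_gripper(.5)
arm.dwell(.4)
s=arm.sense();print(s["width"],s["position"],s["force"],s["time"])
arm.move_linear([*tcp(),.30],v=.15); 
arm.dwell(.1);print(arm.sense()["force"],arm.sense()["time"])
for n in("side","wrist","top"):
    c=snap(n);cv2.imwrite(f"pics/{n}5.png",c["frame"][:,:,::-1])
crop(load("side"),185,140,275,230,7,"s5")
E
```

```text
0.5021059645695782 [0.60531708 0.04895847 0.1950964 ] [-0.53579909 -0.17426533  0.09965802] 28.9917
[-0.07385305 -0.5713987   0.22845028] 29.9417
```

View pics/s5.png

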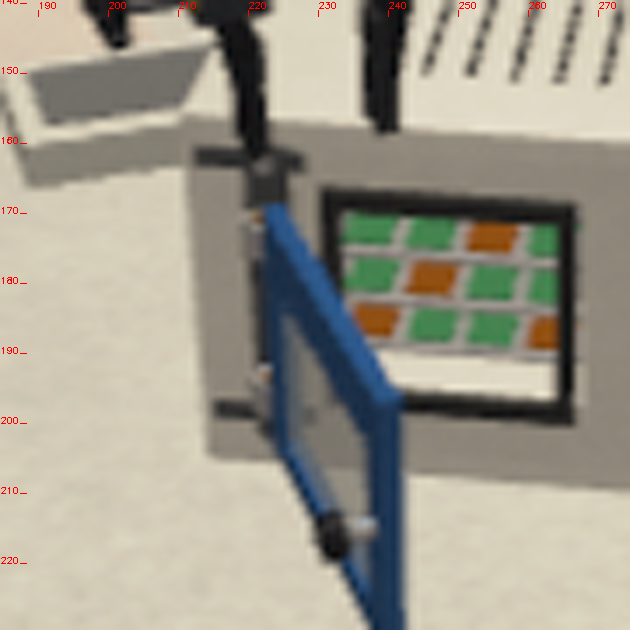

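View pics/wrist5.png

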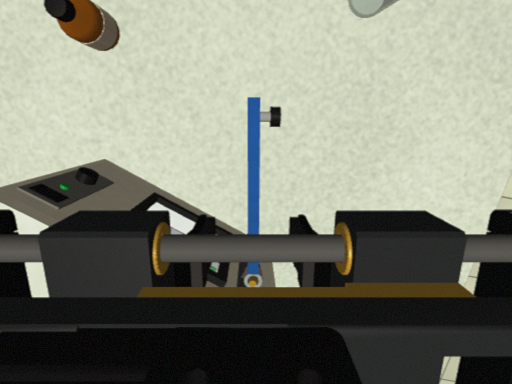

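View pics/top5.png

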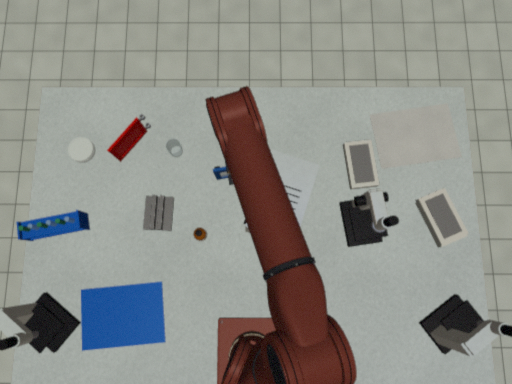

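```bash
cat >> h.py <<'E'
def push(th,n,r=.115): # th opening angle rad
    y=CY-th; dx=np.array([np.cos(y),np.sin(y)]); nn=np.array([-dx[1],dx[0]])
    return PIN-r*dx+n*nn, tq(y+np.pi), nn
E
python3 - <<'E'
from h import *
for th in (60,40,20,0):
    p,q,n=push(np.radians(th),.02); k=arm.inverse_kinematics([*p,.2],q); print(th,p,None if k is None else np.round(k,2))
effector.set_gripper(0.0,20)
p,q,n=push(OP,.055)
arm.move_linear([*p,.30],q,v=.2); arm.move_linear([*p,.20],q,v=.15)
arm.dwell(.2);f0,m0=avgf();print(f0);np.savez("f1.npz",f=f0)
p,q,n=push(OP,.024); arm.move_linear([*p,.20],q,v=.08)
print(arm.sense()["width"],arm.sense()["force"]-f0,arm.sense()["time"])
c=snap("wrist");cv2.imwrite(f"pics/wrist6.png",c["frame"][:,:,::-1])
E
```

```text
60 [0.61923473 0.08220419] [ 0.35  0.44 -0.71  1.61  0.3   1.2  -0.23]
40 [0.57945615 0.0743913 ] [ 0.43  0.37 -0.78  1.71  0.28  1.17  0.12]
20 [0.54474869 0.05344451] [ 0.54  0.3  -0.84  1.8   0.24  1.15  0.52]
0 [0.51929857 0.02189031] [ 0.67  0.25 -0.89  1.86  0.21  1.13  0.94]
[-0.18236164 -0.58344685  0.264562  ]
0.003826191602331311 [-0.52325988 -0.20074021  0.58599158] 33.1833
```

View pics/wrist6.png

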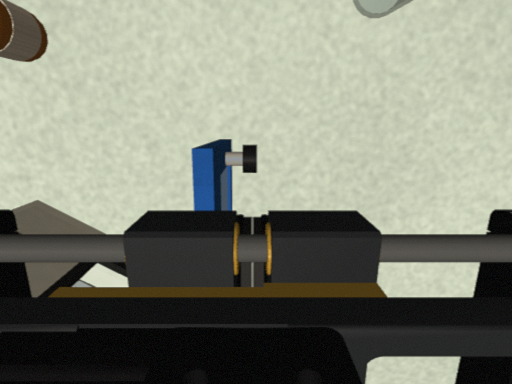

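```bash
python3 - <<'E'
from h import *
f0=np.load("f1.npz")["f"]
for th in np.arange(57,3.9,-4):
    p,q,n=push(np.radians(th),.02); arm.move_linear([*p,.20],q,v=.07)
    s=arm.sense();d=(s["force"]-f0)[:2]@n
    if abs(d)>6: print("stop",th,d);break
print(th,d,s["time"])
for n_ in("side","wrist"):
    c=snap(n_);cv2.imwrite(f"pics/{n_}7.png",c["frame"][:,:,::-1])
crop(load("side"),185,120,305,225,6,"s7")
E
```

```text
5.0 0.7075797253729802 36.9917
```

View pics/s7.png

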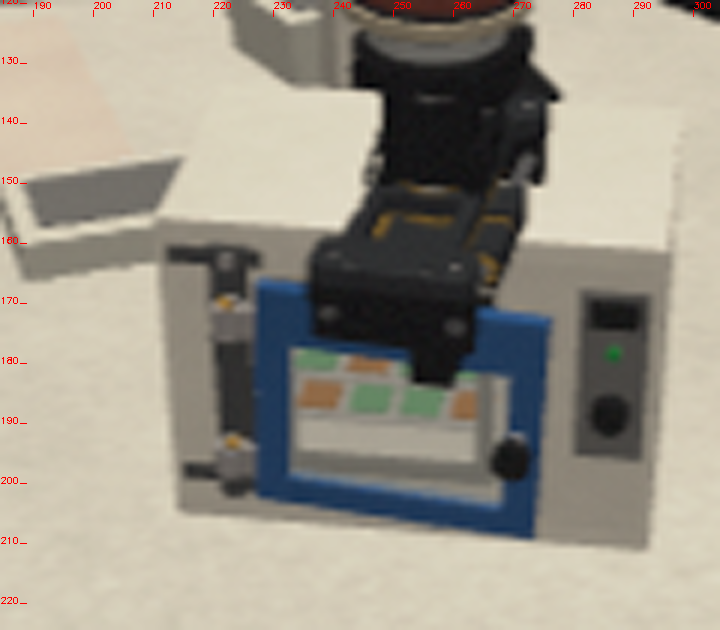

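View pics/wrist7.png

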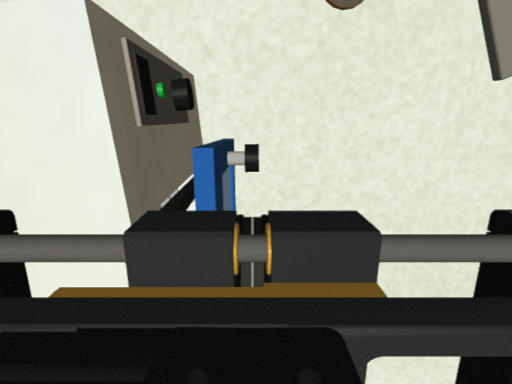

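```bash
python3 - <<'E'
from h import *
f0=np.load("f1.npz")["f"]
th=5.
while th>-2:
    th-=.35
    p,q,n=push(np.radians(th),.02); arm.move_linear([*p,.20],q,v=.03)
    d=(arm.sense()["force"]-f0)[:2]@n
    if d>3:
        d=(avgf(4)[0]-f0)[:2]@n
        if d>3: break
print(th,d,arm.sense()["time"])
p,q,n=push(np.radians(th),.09); arm.move_linear([*p,.20],q,v=.12)
arm.move_linear([*p,.34],q,v=.25)
for n_ in("side","wrist"):
    c=snap(n_);cv2.imwrite(f"pics/{n_}8.png",c["frame"][:,:,::-1])
crop(load("side"),185,120,305,225,6,"s8")
print(arm.sense()["time"])
E
```

```text
-2.0 1.0762179876516227 42.0917
43.6333
```

View pics/s8.png

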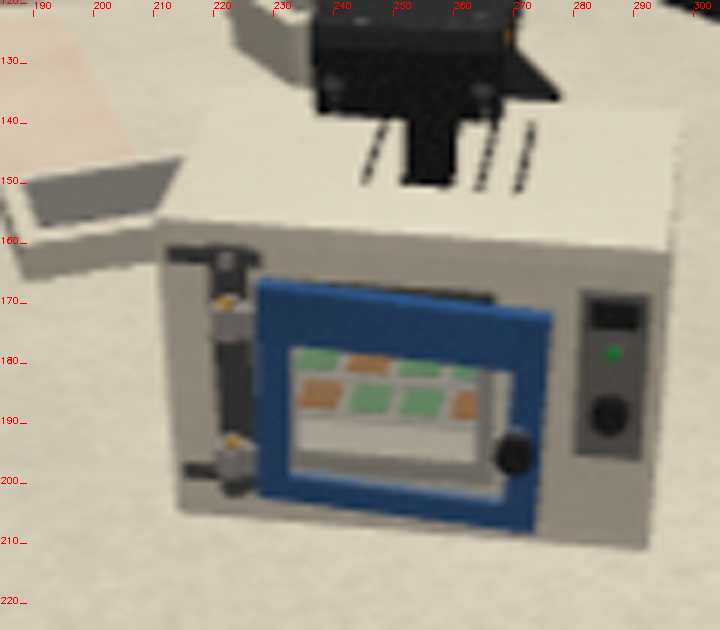

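View pics/wrist8.png

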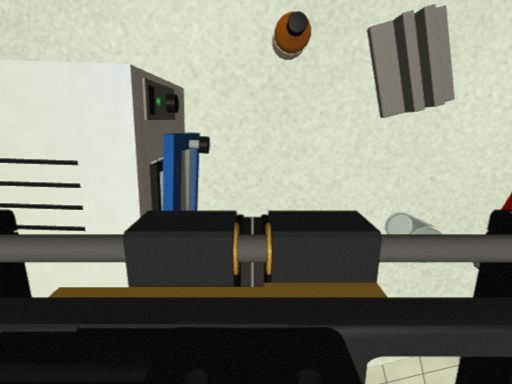

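```bash
python3 - <<'E'
from h import *
c=load("wrist"); crop(c,125,60,225,215,5,"w8z")
E
```

```text
(no output)
```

View pics/w8z.png

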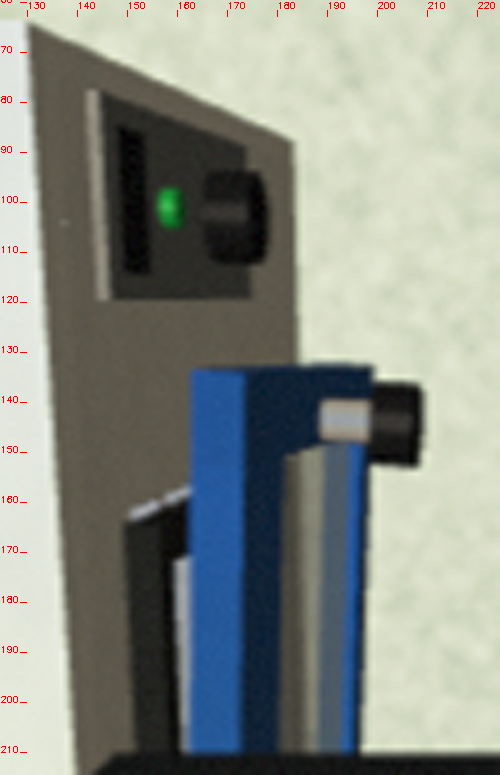

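```bash
python3 - <<'E'
from h import *
c=load("wrist")
a=atz(c,(162.3,134),.160);a2=atz(c,(173.5,133.6),.160);b=atz(c,(161.9,209.5),.160);b2=atz(c,(172.7,209.5),.160)
e=atz(c,(129.9,63.9),.185);f=atz(c,(140.1,213.5),.185)
ang=lambda p,q:np.arctan2(*(q-p)[1::-1])
print(ang(a,b),ang(a2,b2),ang(e,f),CY)
m=(a+a2)/2; print("free end",m,np.linalg.norm(m[:2]-PIN),"dist out",(m[:2]-PIN)@out, "angle",np.degrees(CY-np.arctan2(*(PIN-m[:2])[::-1])))
E
```

```text
-0.37675756021597184 -0.37282335534051836 -0.32506255586678573 -0.332
free end [0.46554846 0.02589386 0.16      ] 0.16723725858260982 dist out 0.006265910689764726 angle 2.1472146179763087
```

Measured open angle is about 2–3°: inside the limit, but not yet against the gasket. I'll push a little further until I feel it.

```bash
python3 - <<'E'
from h import *
p,q,n=push(np.radians(0),.07); arm.move_linear([*p,.34],q,v=.25); arm.move_linear([*p,.20],q,v=.2)
arm.dwell(.1); f0,_=avgf()
p,q,n=push(np.radians(-1),.021);arm.move_linear([*p,.20],q,v=.1)
th=-1.
while th>-6:
    th-=.4
    p,q,n=push(np.radians(th),.02); arm.move_linear([*p,.20],q,v=.03)
    d=(arm.sense()["force"]-f0)[:2]@n
    if d>2.5:
        d=(avgf(4)[0]-f0)[:2]@n
        if d>2.5: break
print(th,d,arm.sense()["time"])
p,q,n=push(np.radians(th),.09); arm.move_linear([*p,.20],q,v=.12)
arm.move_linear([*p,.34],q,v=.25)
for n_ in("side","wrist"):
    c=snap(n_);cv2.imwrite(f"pics/{n_}9.png",c["frame"][:,:,::-1])
crop(load("side"),185,120,305,225,6,"s9"); crop(load("wrist"),125,60,225,215,5,"w9z")
print(arm.sense()["time"])
E
```

```text
-4.199999999999999 5.787402202427502 47.6583
49.2
```

View pics/s9.png

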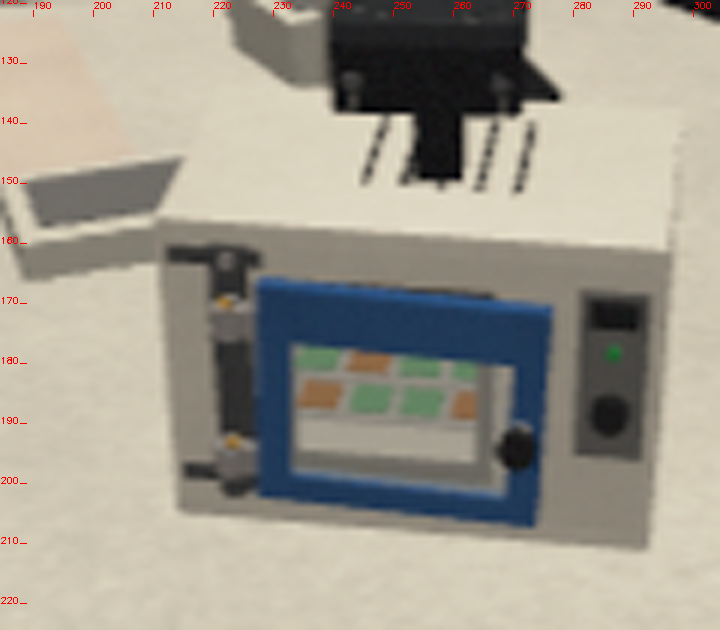

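View pics/w9z.png

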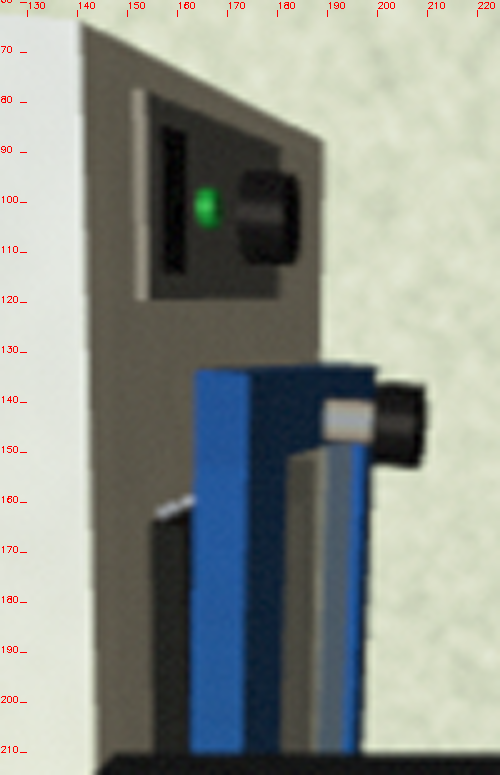

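```bash
python3 - <<'E'
from h import *
c=load("wrist")
a=atz(c,(163.3,133.8),.160);a2=atz(c,(174.1,133.8),.160);b=atz(c,(162.3,209.5),.160);b2=atz(c,(173.3,209.5),.160)
e=atz(c,(140.5,63.9),.185);f=atz(c,(143.9,211.5),.185)
ang=lambda p,q:np.arctan2(*(q-p)[1::-1])
print(ang(a,b),ang(a2,b2),ang(e,f),CY)
m=(a+a2)/2; print("dist out",(m[:2]-PIN)@out, "angle",np.degrees(CY-np.arctan2(*(PIN-m[:2])[::-1])))
s=arm.sense();print(s["position"],s["force"],s["width"],s["time"])
E
```

```text
-0.3455210344568456 -0.33394574396551896 -0.3263292673977203 -0.332
dist out 0.0005667182135883791 angle 0.19406008930317098
[0.53279946 0.08126114 0.33865225] [-0.18431687  0.47229921 -0.50058523] 0.004800395352914208 49.2
```

Shut to within 1°, the gasket was felt, and the brass pin tips show above both knuckles. The robot is clear, so I'm handing in.

```bash
python3 - <<'E'
from bench import arm
arm.job_done(); print(arm.sense()["time"])
E
```

```text
the job is handed in; nothing more can be done
the job is handed in; nothing more can be done
```

The blue door is on both hinge pins and swung shut against the gasket, and I handed the job in. The clock read 49.2 s at my last check, against the 72 s limit.

- **Hanging:** I measured the strip shift at about −7 to −8 mm from the wrist camera and lowered the knuckles onto the pins about 60° open. At 4 mm down I nudged 2.6–3.4 mm each way and met the pin in all four directions. The lowest point was felt at about 4 N, within about 1 mm of the expected home height. I then released it and backed off, with no residual force, and both brass pin tips showed above the knuckles.
- **Closing:** The first push stopped about 2–3° open because the closed fingers were thicker than I assumed. A second push met the gasket at about 6 N.
- **Last checks:** The free end sits about 0.2° from the hinge line. The door's top edges read about 0.4–1.1° from the cabinet front. The gripper is clear of the door with nothing felt beyond sensor noise. In the side and wrist views nothing else looked moved. I did not measure the bystanders' positions or take a final picture from the top camera.

No check failed outright. The one disagreement was early: the top camera was 1–2 px off the others, so I used the wrist camera's measurements instead.

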